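# Make up two shaft-coupling repair kits

### The arm

A 7-joint arm with a two-finger parallel gripper is mounted at the origin on the work surface. World frame = base frame: x ahead of the robot, y to its left, z up, the work surface at z = 0. Lengths are in m, angles in rad, forces in N, time in s.
With the tool pointing down it reaches from about 0.35 to 0.9 m from the base axis. Payload 8.1 kg.
Tool frame: the origin (TCP) lies at the very end of the fingers, on their centre line; the grasp point (between the pads) lies 19 mm behind it (r.tcp_to_grasp is the z of the grasp point in the tool frame, in m); z points along the fingers, y is the line along which they close (so a half turn about z gives the same grasp; the last joint's range is limited). The gripper opens to 85 mm and grips with 20 to 120 N. Pads are 22 mm wide; open, the fingers measure 114 mm over their backs; the gripper's body (76 mm by 85 mm) begins 54 mm behind the grasp point. The pads swing forward as they close: fully open they stand 13 mm farther back than shut.
Start: joints at [1.238, 0.434, 0.025, 1.573, -0.012, 1.134, -0.075], TCP at [0.142, -0.609, 0.231] pointing down, gripper open.
Joint ranges: [-2.62, 2.62], [-0.44, 2.09], [-1.27, 1.32], [0.08, 2.57], [-1.32, 4.46], [0.12, 2], [-2.74, 2.74]. Speed limits (rad/s): [2.22, 2.22, 3.01, 3.01, 3.14, 3.14, 3.14].

### API

Orientations are given as a unit quaternion [w, x, y, z].
In Python, from cell import r gives the robot as it stands.
- The arm moves only by the tool servo_tool, never from a script. Its argument "plan" is a list of rows, each an object with "xyz": the shift along the tool's x, y, z as a fraction of full scale, a list of three; "spin": the turn about the tool's z as a fraction of full scale. A call has 1 to 5 rows; each row shifts and turns the commanded pose from where the row before left it, along the tool's axes as they then stand; what a row does not reach is not made up. Full scale, the value 1, is 40 mm for a shift and 8 degrees for a turn. A row lasts 1/10 s, in which the tool goes at most 50 mm and 8.59 degrees, less where a joint would pass 70% of its speed; a pose out of reach is approached as far as the arm can. A call with a number of a shift or a turn outside -1 to 1 is refused whole. A call with a gripper value outside its range is refused whole. "claw" is the closure, from 0 (fully open) to 1 (shut), set as the call begins (left out, the last holds). The fingers move at their own pace and stop on an object; "squeeze" is the grip in N (left out, the last holds). Time passes only in rows, so rows that do not move let the fingers close. It gives the time, the measured TCP pose, the force, the opening and the grip force at its end, in the units of the state.
- r.get_obs(): the state, without advancing time (a new reading comes with each control period).
- r.snapshot(name): name is "scene" or "top" or "wrist"; returns the picture (480x640x3 uint8, blue, green, red); there is no depth.
- r.camera_model(name): a dict with "fov_y" (degrees; the focal length in pixels is half the picture's height over the tangent of half this angle, whatever the lens; pixels are square), "cx", "cy" (the principal point, pixels), "rvec" (rotation vector, rad) and "tvec" (3), from world to camera coordinates, as OpenCV has them. Camera axes: x right, y down, z forward; pixel columns grow to the right and rows downward; lengths in m; the calibration is good to about 2 mm. A picture is of the moment at which its call begins: read the wrist's pose just before it. camera_model takes no time and is no camera call; for the wrist camera it gives the pose at the moment of the call.
- r.job_done(): hands the job in; it is judged then, once.
The state is a dict: "clock": time; "joint_positions": joint angles; "joint_velocities": joint speeds; "effort": joint torques, N m; "tcp_pos": TCP position; "tcp_rot": TCP orientation; "wrist_force": force on the tool from outside, world axes, zero at the start; "ft_torque": the same for the moment, N m; "finger_gap": finger opening in m; "gripper_force": force on a finger pad.
Only numpy, scipy, OpenCV 4.12 (cv2) and the standard library are available. Lean on these libraries where they do the work, as an engineer would, in place of code of your own. Each camera call takes 0.05 s, during which the arm holds its last target. There are 200 camera calls.

### The job

Make up the two repair kits in the flat cardboard trays. Oblong tray: stand the wide coupling, flange down, in the square bay, slip the spacer ring over its hub so that it lies on the flange, and lay the short key flat in the other bay; square tray: stand the tall coupling, flange down, in one bay and lay the long key flat in the other. Leave the brass nut and the small closed box where they are.

Things in the scene. Friction and masses are not known exactly. Their poses are not given: they have to be found in the camera images.
- oblong_tray: Low open cardboard tray fixed to the bench, outer 100 (x) by 174 (y) by 15 high; floor 3 thick, walls and partition 4 thick and 15 high above the bench. A partition along its x axis makes two bays: the square bay, 92 by 92, centred at x = 0, y = -37 mm in the tray's frame, and the narrower bay, 92 (x) by 70 (y), centred at x = 0, y = +48 mm. Origin: centre of its underside, on the bench; z up.
- square_tray: Low open cardboard tray fixed to the bench, outer 138 (x) by 152 (y) by 15 high; floor 3 thick, walls and partition 4 thick and 15 high above the bench. A partition along its x axis in the middle makes two equal bays, each 130 (x) by 70 (y), centred at x = 0, y = +37 and y = -37 mm in the tray's frame. Origin: centre of its underside, on the bench; z up.
- wide_coupling: Dark steel shaft coupling with a wide flange: flange 66 diameter and 12 thick below, plain round hub 26 diameter above it, 40 high in all; about 0.4 kg. Stands on its flange. Origin: centre of its underside, z along the hub.
- tall_coupling: Dark steel shaft coupling, slim and tall: flange 42 diameter and 10 thick below, plain round hub 24 diameter above it, 50 high in all; about 0.25 kg. Stands on its flange. Origin: centre of its underside, z along the hub.
- ring: Bright steel spacer ring, outer diameter 58, hole 44, 20 high, lying flat; about 0.14 kg. Origin: centre of its underside, z along its axis.
- long_key: Bright steel square bar (shaft key), 110 long by 16 by 16, lying flat; about 0.22 kg. Origin: the middle of the bar, 8 above what it lies on; x along its length.
- short_key: Bright steel square bar (shaft key), 64 long by 16 by 16, lying flat; about 0.13 kg. Origin: the middle of the bar, 8 above what it lies on; x along its length.
- nut: Loose brass hexagon nut, 36 across flats, 18 high, among the parts: not part of the job, to be left alone. Origin: centre of its underside.
- small_box: Loose closed cardboard box, 50 by 70 by 40 high, beyond the parts: not part of the job, to be left alone. Origin: centre of its underside.

How it is judged:
At the end, for the whole second after the job is handed in: Wide coupling upright in the square bay, ring flat on its flange round the hub, short key flat in the other bay; in the square tray tall coupling upright in one bay, long key flat in the other; ring within 12 mm of the hub axis; all on the bay floors, at rest; nut and small box moved under 15 mm (x of wide_coupling in the frame of oblong_tray between -0.016 and 0.016 m and y of wide_coupling in the frame of oblong_tray between -0.053 and -0.021 m and z of wide_coupling in the frame of oblong_tray between 0 and 0.007 m and angle between each of wide_coupling, tall_coupling's own z axis and vertical below 0.08 rad and x of short_key in the frame of oblong_tray between -0.04 and 0.04 m and y of short_key in the frame of oblong_tray between 0.019 and 0.077 m and z of short_key in the frame of oblong_tray between 0.006 and 0.016 m and angle between short_key's own x axis and vertical between 1.47 and 1.67 rad and horizontal distance between ring and wide_coupling below 0.012 m and z of ring in the frame of wide_coupling between 0.009 and 0.016 m and angle between ring's own z axis and vertical below 0.1 rad and x of tall_coupling in the frame of square_tray between -0.047 and 0.047 m and z of tall_coupling in the frame of square_tray between 0 and 0.007 m and x of long_key in the frame of square_tray between -0.024 and 0.024 m and z of long_key in the frame of square_tray between 0.006 and 0.016 m and angle between long_key's own x axis and vertical between 1.47 and 1.67 rad and ((y of tall_coupling in the frame of square_tray between 0.018 and 0.056 m and y of long_key in the frame of square_tray between -0.066 and -0.008 m) or (y of tall_coupling in the frame of square_tray between -0.056 and -0.018 m and y of long_key in the frame of square_tray between 0.008 and 0.066 m)) and linear speed of each of wide_coupling, tall_coupling, ring, long_key, short_key below 0.02 m/s and angular speed of each of wide_coupling, tall_coupling, ring, long_key, short_key below 0.3 rad/s); the robot touches nothing.
It fails at once if the brass nut is shifted by more than 15 mm (distance of nut from where it was at the start of the episode above 0.015 m).
It fails at once if the small closed box is shifted by more than 15 mm (distance of small_box from where it was at the start of the episode above 0.015 m).
It also fails if it takes over 115 s, if anything falls off the work surface, if the arm or the gripper's body presses on something with over 40 N, if the wrist force passes 120 N, or if a joint passes its speed limit or range.

## Working session

There is one attempt and no reset: what is moved stays moved. The work goes in short steps, Python scripts to look and compute and a tool call to move; the robot and the scene stay as the last step left them, time stands still between calls to the robot, and variables do not carry over. Pictures are saved under pics/ and viewed, at most 14 in all, crops included, and the job is handed in when it is done.

Besides the shell and the picture viewer there is one more tool, called after ">>>" as name(argument=value, ...) on one line, values as JSON. servo_tool: Moves the arm, as the interface text tells. Shift numbers are shares of 40 mm and turn numbers shares of 8 degrees, none past 1 either way. Its arguments: {"type":"object","properties":{"plan":{"type":"array"},"claw":{"type":"number"},"squeeze":{"type":"number"}},"required":["plan"]}

```bash
ls; mkdir -p pics
python3 - <<'E'
from cell import r
import cv2,numpy as np
o=r.get_obs();print({k:np.round(v,3) for k,v in o.items()}, r.tcp_to_grasp)
for n in("top","scene"):
    cv2.imwrite(f"pics/{n}0.png",r.snapshot(n)); m=r.camera_model(n); print(n,m)
E
```

```text
pics
{'clock': np.float64(0.0), 'joint_positions': array([ 1.238,  0.435,  0.025,  1.574, -0.012,  1.134, -0.075]), 'joint_velocities': array([-0.001,  0.001, -0.   , -0.001, -0.001,  0.   , -0.002]), 'effort': array([-0.0000e+00, -6.7045e+01,  1.0240e+00, -3.1621e+01,  1.5000e-02,
        1.2000e-02,  0.0000e+00]), 'tcp_pos': array([ 0.142, -0.608,  0.231]), 'tcp_rot': array([-0.001,  0.993,  0.115, -0.   ]), 'wrist_force': array([-0.34 ,  0.674, -0.224]), 'ft_torque': array([-0.046, -0.024, -0.038]), 'gripper_force': np.float64(0.0), 'finger_gap': np.float64(0.086)} -0.0187
top {'fov_y': 54.89959327022479, 'cx': 316.66815866193906, 'cy': 242.7986150779482, 'rvec': array([ 2.1967661 , -2.0085763 ,  0.21157416]), 'tvec': array([-0.0525116 ,  0.62902663,  0.82928479])}
scene {'fov_y': 47.46345342213905, 'cx': 314.8374526872405, 'cy': 247.34499281315908, 'rvec': array([ 1.69364199,  1.63955659, -0.84568245]), 'tvec': array([-0.00217579, -0.36003718,  1.49646366])}
```

View pics/top0.png

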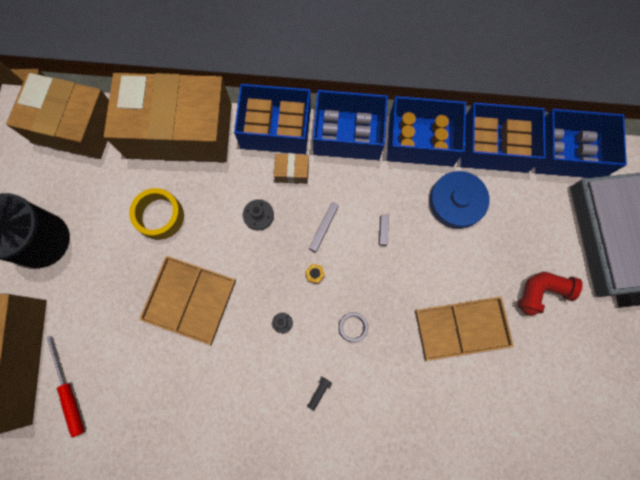

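View pics/scene0.png

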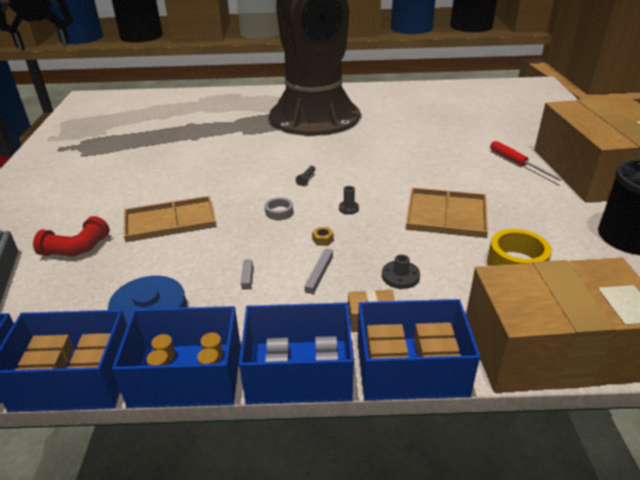

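The top view shows the oblong tray at (463,328), with its larger bay on the right, and the square tray at (188,300). The wide coupling is at (258,214) and the tall one at (282,323). The ring is at (353,327), the long key at (323,227), the short key at (384,230), the nut at (315,273) and the box at (291,168). The scene view agrees.

```bash
cat > h.py <<'E'
import cv2,numpy as np
def cam(m,H=480):
    f=H/2/np.tan(np.radians(m["fov_y"])/2); R=cv2.Rodrigues(np.array(m["rvec"]))[0]
    return f,m["cx"],m["cy"],R,np.array(m["tvec"])
def ray(m,px,z):
    f,cx,cy,R,t=cam(m); px=np.atleast_2d(np.asarray(px,float))
    d=np.c_[(px[:,0]-cx)/f,(px[:,1]-cy)/f,np.ones(len(px))]@R; c=-R.T@t
    return c+d*((z-c[2])/d[:,2])[:,None]
def proj(m,P):
    f,cx,cy,R,t=cam(m); q=np.atleast_2d(P)@R.T+t
    return q[:,:2]/q[:,2:]*f+[cx,cy]
def blob(im,roi,thr=40):
    """largest region in roi (x0,y0,x1,y1) differing from roi-border background; contour in pixels"""
    x0,y0,x1,y1=roi; c=cv2.GaussianBlur(im,(3,3),0)[y0:y1,x0:x1].astype(float)
    b=np.median(np.r_[c[0],c[-1],c[:,0],c[:,-1]],0)
    k=(np.abs(c-b).sum(2)>thr*1.5).astype(np.uint8)
    cs=cv2.findContours(k,cv2.RETR_EXTERNAL,cv2.CHAIN_APPROX_NONE)[0]
    return max(cs,key=cv2.contourArea)[:,0]+[x0,y0]
def rect(P):
    (x,y),(w,h),a=cv2.minAreaRect((P[:,:2]*1000).astype(np.float32))
    if w<h: w,h,a=h,w,a+90
    return np.round([x,y,w,h],1),round((a+90)%180-90,1)  # mm; angle of long side from world x
E
python3 - <<'E'
from cell import r
from h import *
im=cv2.imread("pics/top0.png"); m=r.camera_model("top")
f,cx,cy,R,t=cam(m); print("cam",-R.T@t)
for n,roi,z in [("oblong",(405,285,520,370),.015),("square",(132,250,245,350),.015),("wide",(232,190,284,240),.006),("tall",(264,308,302,340),.005),("ring",(330,305,376,350),.01),("long",(300,195,346,258),.012),("short",(370,206,398,252),.012),("nut",(298,256,334,292),.01),("box",(268,150,314,187),.03)]:
    p=blob(im,roi); print(n,rect(ray(m,p,z)),p.min(0),p.max(0))
E
```

```text
cam [ 0.44364103 -0.01457421  0.9429292 ]
oblong (array([ 496.7, -298.5,  182.3,  103.6]), -76.2) [414 296] [513 361]
square (array([503.7, 251.5, 159.3, 141. ]), 76.2) [139 256] [236 345]
wide (array([693. , 133.4,  69.7,  67.8]), 5.1) [242 199] [274 231]
tall (array([475.7,  59.7,  44.1,  43.3]), 50.8) [271 312] [293 334]
ring (array([477.8, -79.8,  59.5,  56.3]), 49.5) [338 312] [367 343]
long (array([676.3,  -6. , 115.3,  21.3]), -20.8) [308 203] [338 253]
short (array([ 681.5, -128.5,   71.6,   22.3]), -0.2) [377 214] [388 247]
nut (array([578.4,   2.7,  41.1,  40.7]), 5.1) [305 264] [325 284]
box (array([796.3,  74.3,  95.1,  75.5]), -84.9) [268 150] [313 184]
```

Run:
```python
from cell import r
from h import *
im=cv2.imread("pics/top0.png"); m=r.camera_model("top"); hsv=cv2.cvtColor(im,cv2.COLOR_BGR2HSV)
out=im.copy()
for n,(x0,y0,x1,y1),wy in [("oblong",(405,285,518,370),11),("square",(132,250,245,350),0)]:
    k=((hsv[...,1]>95)&(hsv[...,2]>60)).astype(np.uint8)[y0:y1,x0:x1]
    k=cv2.morphologyEx(k,cv2.MORPH_OPEN,np.ones((3,3)))
    p=max(cv2.findContours(k,cv2.RETR_EXTERNAL,cv2.CHAIN_APPROX_NONE)[0],key=cv2.contourArea)[:,0]+[x0,y0]
    q,a=rect(ray(m,p,.015)); print(n,q,a)
    a=np.radians(a if a>0 else a+180); u=np.array([np.cos(a),np.sin(a)]); v=np.array([u[1],-u[0]])
    L,W=(87,50) if wy else (76,69)
    for s,t in [(L,W),(L,-W),(-L,W),(-L,-W),(wy,W),(wy,-W)]:
        P=np.r_[(q[:2]+s*u+t*v)/1000,.015]; c=proj(m,P)[0]; cv2.circle(out,tuple(np.int32(np.round(c))),1,(0,255,0),-1)
g=np.hstack([cv2.resize(out[250:370,130:250],(400,400),interpolation=2),cv2.resize(out[265:385,405:525],(400,400),interpolation=2)])
cv2.imwrite("pics/ov.png",g)
```

```text
oblong [ 497.2 -299.8  175.    99.2] -76.0
square [504.4 252.6 153.2 136.9] 76.3
```

View pics/ov.png

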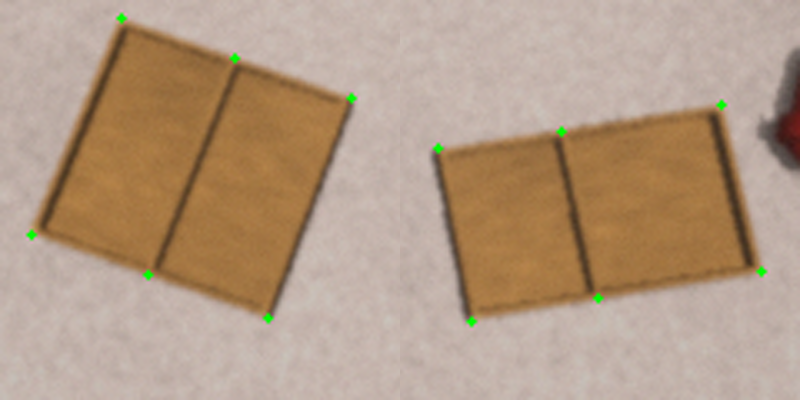

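The green corners sit on both tray outlines and on the partitions, so the tray poses hold. I'll go for the wide coupling first.

>>> servo_tool(plan=[{"xyz": [0.4, -0.35, 0.1], "spin": 0}, {"xyz": [0.88, -0.75, 0.14], "spin": 0}, {"xyz": [0.88, -0.75, 0.14], "spin": 0}, {"xyz": [0.88, -0.75, 0.14], "spin": 0}, {"xyz": [0.88, -0.75, 0.14], "spin": 0}], claw=0, squeeze=50)

```text
clock: 0.6
tcp_pos: [0.2652, -0.4406, 0.2045]
tcp_rot: [-0.0, 0.993, 0.115, -0.0]
wrist_force: [1.2, -0.1, 0.4]
finger_gap: 0.0853
gripper_force: 0.0
```

>>> servo_tool(plan=[{"xyz": [0.88, -0.75, 0.14], "spin": 0}, {"xyz": [0.88, -0.75, 0.14], "spin": 0}, {"xyz": [0.88, -0.75, 0.14], "spin": 0}, {"xyz": [0.88, -0.75, 0.14], "spin": 0}, {"xyz": [0.88, -0.75, 0.14], "spin": 0}])

```text
clock: 1.1
tcp_pos: [0.4023, -0.2546, 0.1767]
tcp_rot: [0.0, 0.993, 0.114, -0.0]
wrist_force: [0.7, 0.4, 0.4]
finger_gap: 0.0856
gripper_force: 0.0
```

>>> servo_tool(plan=[{"xyz": [0.88, -0.75, 0.14], "spin": 0}, {"xyz": [0.88, -0.75, 0.14], "spin": 0}, {"xyz": [0.88, -0.75, 0.14], "spin": 0}, {"xyz": [0.88, -0.75, 0.14], "spin": 0}, {"xyz": [0.4, -0.35, 0.1], "spin": 0}])

```text
clock: 1.6
tcp_pos: [0.5259, -0.0854, 0.15]
tcp_rot: [-0.001, 0.993, 0.117, 0.0]
wrist_force: [-0.1, 0.1, 0.7]
finger_gap: 0.0854
gripper_force: 0.0
```

```bash
cat > go.py <<'E'
"""python3 go.py x y z yaw  (mm, deg): shift left to go, in the tool's axes (full-scale units) and turns"""
import sys,numpy as np
from cell import r
from scipy.spatial.transform import Rotation as S
o=r.get_obs(); q=o["tcp_rot"]; R=S.from_quat([*q[1:],q[0]]).as_matrix(); p=o["tcp_pos"]*1000
yaw=np.degrees(np.arctan2(R[1,0],R[0,0]))
print("t %.1f tcp"%o["clock"],p.round(1),"yaw %.1f"%yaw,"tilt",R[:2,2].round(3),"gap %.1f F %.0f"%(o["finger_gap"]*1e3,o["gripper_force"]),"wf",o["wrist_force"].round(1),"j",o["joint_positions"].round(2))
a=list(map(float,sys.argv[1:]))
while len(a)>=4:
    t=np.array(a[:3]); d=t-p; print("units xyz",(R.T@d/40).round(2),"spin",round((yaw-a[3])/8,2)); a=a[4:]
E
python3 go.py 693 133 120 13.2
```

```text
t 1.6 tcp [525.9 -85.4 150. ] yaw 13.4 tilt [0.001 0.002] gap 85.4 F 0 wf [-0.1  0.1  0.7] j [ 0.25  0.39 -0.24  1.88  0.12  0.88 -1.39]
units xyz [ 5.33 -4.34  0.76] spin 0.03
```

>>> servo_tool(plan=[{"xyz": [0.85, -0.7, 0.1], "spin": 0}, {"xyz": [0.85, -0.7, 0.1], "spin": 0}, {"xyz": [0.85, -0.7, 0.1], "spin": 0}, {"xyz": [0.85, -0.7, 0.1], "spin": 0}, {"xyz": [0.85, -0.7, 0.1], "spin": 0}])

```text
clock: 2.1
tcp_pos: [0.6582, 0.0863, 0.1298]
tcp_rot: [0.0, 0.993, 0.115, -0.0]
wrist_force: [0.3, -0.7, -0.7]
finger_gap: 0.0857
gripper_force: 0.0
```

>>> servo_tool(plan=[{"xyz": [0.7, -0.55, 0.1], "spin": 0}, {"xyz": [0.3, -0.25, 0.1], "spin": 0}, {"xyz": [0, 0, 0], "spin": 0}])

```text
clock: 2.4
tcp_pos: [0.689, 0.1278, 0.121]
tcp_rot: [-0.001, 0.993, 0.116, -0.001]
wrist_force: [-0.9, 0.2, -0.9]
finger_gap: 0.0854
gripper_force: 0.0
```

```bash
python3 go.py 693 133 60 13.2
python3 - <<'E'
from cell import r
import cv2,pickle
m=r.camera_model("wrist"); cv2.imwrite("pics/w1.png",r.snapshot("wrist")); pickle.dump(m,open("w1.pkl","wb"))
from h import *
print(m, proj(m,[[.693,.133,.04],[.693,.133,0]]))
E
```

```text
t 2.4 tcp [689.  127.8 121. ] yaw 13.3 tilt [-0.002  0.001] gap 85.4 F 0 wf [-0.9  0.2 -0.9] j [-0.12  0.67 -0.23  1.47  0.16  1.03 -1.73]
units xyz [ 0.13 -0.1   1.52] spin 0.02
{'fov_y': 65.63034931387749, 'cx': 319.2795597402708, 'cy': 237.81630483535903, 'rvec': array([-2.27883386,  1.80225639,  0.26240292]), 'tvec': array([-0.03451168,  0.66413303,  0.47130503])} [[312.1826171  236.89346605]
 [313.25730957 221.46579169]]
```

View pics/w1.png

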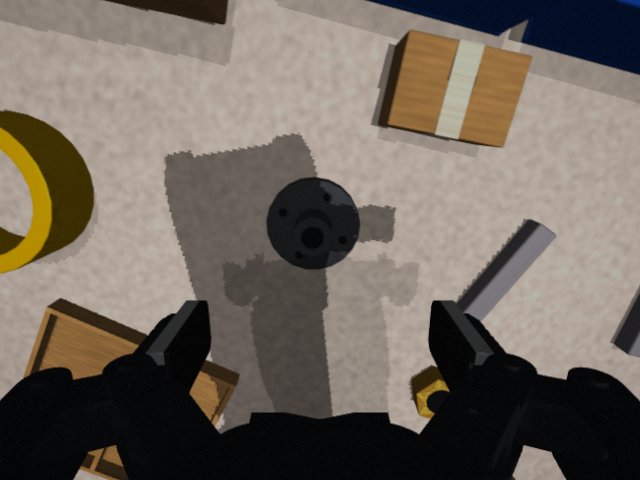

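The wrist view puts the hub top at (312,237), exactly where I predicted it. I'll descend and grip the hub with the finger tips about 20 mm above the bench.

>>> servo_tool(plan=[{"xyz": [0.13, -0.1, 0.7], "spin": 0}, {"xyz": [0, 0, 0.8], "spin": 0}, {"xyz": [0, 0, 0.7], "spin": 0}, {"xyz": [0, 0, 0.33], "spin": 0}, {"xyz": [0, 0, 0], "spin": 0}])

```text
clock: 2.95
tcp_pos: [0.6918, 0.128, 0.0196]
tcp_rot: [0.001, 0.994, 0.114, -0.002]
wrist_force: [-0.3, 0.1, -0.7]
finger_gap: 0.0854
gripper_force: 0.0
```

>>> servo_tool(plan=[{"xyz": [0, 0, 0], "spin": 0}, {"xyz": [0, 0, 0], "spin": 0}, {"xyz": [0, 0, 0], "spin": 0}, {"xyz": [0, 0, 0], "spin": 0}, {"xyz": [0, 0, 0], "spin": 0}], claw=1, squeeze=70)

```text
clock: 3.45
tcp_pos: [0.6941, 0.1314, 0.0229]
tcp_rot: [-0.001, 0.993, 0.115, 0.001]
wrist_force: [-2.1, 1.8, 7.8]
finger_gap: 0.0235
gripper_force: 68.2
```

>>> servo_tool(plan=[{"xyz": [0, 0, 0], "spin": 0}, {"xyz": [0, 0, 0], "spin": 0}, {"xyz": [0, 0, -0.2], "spin": 0}, {"xyz": [0, 0, -0.5], "spin": 0}, {"xyz": [0, 0, -0.7], "spin": 0}])

```text
clock: 3.95
tcp_pos: [0.6916, 0.1295, 0.076]
tcp_rot: [0.001, 0.993, 0.115, -0.002]
wrist_force: [0.7, -0.1, -4.7]
finger_gap: 0.0229
gripper_force: 68.9
```

```bash
python3 go.py 506 -336 75 14
```

```text
t 4.0 tcp [691.6 129.5  76. ] yaw 13.2 tilt [-0.004 -0.002] gap 22.9 F 69 wf [ 0.7 -0.1 -4.7] j [-0.13  0.72 -0.22  1.49  0.18  0.96 -1.74]
units xyz [-7.17 10.27  0.06] spin -0.1
```

>>> servo_tool(plan=[{"xyz": [-0.3, 0.43, -0.2], "spin": -0.1}, {"xyz": [-0.5, 0.72, 0], "spin": 0}, {"xyz": [-0.6, 0.86, 0], "spin": 0}, {"xyz": [-0.6, 0.86, 0], "spin": 0}, {"xyz": [-0.6, 0.86, 0], "spin": 0}])

```text
clock: 4.45
tcp_pos: [0.6269, -0.0412, 0.0852]
tcp_rot: [0.0, 0.993, 0.122, -0.001]
wrist_force: [0.1, -0.9, -5.1]
finger_gap: 0.023
gripper_force: 69.1
```

>>> servo_tool(plan=[{"xyz": [-0.6, 0.86, 0], "spin": 0}, {"xyz": [-0.6, 0.86, 0], "spin": 0}, {"xyz": [-0.6, 0.86, 0], "spin": 0}, {"xyz": [-0.6, 0.86, 0], "spin": 0}, {"xyz": [-0.6, 0.86, 0], "spin": 0}])

```text
clock: 4.95
tcp_pos: [0.5519, -0.237, 0.0854]
tcp_rot: [0.0, 0.993, 0.121, -0.0]
wrist_force: [1.1, -0.6, -3.7]
finger_gap: 0.0233
gripper_force: 69.1
```

>>> servo_tool(plan=[{"xyz": [-0.6, 0.86, 0], "spin": 0}, {"xyz": [-0.6, 0.86, 0], "spin": 0}, {"xyz": [-0.4, 0.57, 0], "spin": 0}, {"xyz": [-0.2, 0.28, 0], "spin": 0}, {"xyz": [0, 0, 0], "spin": 0}])

```text
clock: 5.45
tcp_pos: [0.5065, -0.355, 0.0852]
tcp_rot: [0.0, 0.993, 0.12, -0.001]
wrist_force: [-0.1, -0.2, -4.2]
finger_gap: 0.0238
gripper_force: 69.2
```

```bash
python3 go.py 506 -336 24 14
```

```text
t 5.5 tcp [ 506.5 -355.    85.2] yaw 13.7 tilt [-0.001 -0.001] gap 23.8 F 69 wf [-0.1 -0.2 -4.2] j [ 0.68  0.59 -0.23  1.73  0.17  0.85 -0.96]
units xyz [ 0.1  -0.46  1.53] spin -0.03
```

>>> servo_tool(plan=[{"xyz": [0.1, -0.46, 0], "spin": 0}, {"xyz": [0, 0, 0.3], "spin": 0}, {"xyz": [0, 0, 0.5], "spin": 0}, {"xyz": [0, 0, 0.4], "spin": 0}, {"xyz": [0, 0, 0.2], "spin": 0}])

```text
clock: 5.95
tcp_pos: [0.5077, -0.3305, 0.0278]
tcp_rot: [-0.001, 0.992, 0.123, -0.001]
wrist_force: [0.1, -0.3, -4.1]
finger_gap: 0.0233
gripper_force: 69.3
```

>>> servo_tool(plan=[{"xyz": [0, 0, 0.05], "spin": 0}, {"xyz": [0, 0, 0], "spin": 0}])

```text
clock: 6.15
tcp_pos: [0.5081, -0.3327, 0.0274]
tcp_rot: [-0.0, 0.993, 0.122, 0.0]
wrist_force: [0.4, -1.3, -3.8]
finger_gap: 0.024
gripper_force: 69.3
```

>>> servo_tool(plan=[{"xyz": [0, 0, 0.03], "spin": 0}, {"xyz": [0, 0, 0], "spin": 0}])

```text
clock: 6.35
tcp_pos: [0.5081, -0.3338, 0.0267]
tcp_rot: [0.0, 0.993, 0.122, 0.0]
wrist_force: [-0.7, 0.3, -4.1]
finger_gap: 0.0234
gripper_force: 69.3
```

```bash
python3 go.py 506 -336 24 14
```

```text
t 6.3 tcp [ 508.1 -333.8   26.7] yaw 14.0 tilt [ 0.001 -0.001] gap 23.4 F 69 wf [-0.7  0.3 -4.1] j [ 0.64  0.65 -0.22  1.8   0.2   0.72 -1.01]
units xyz [-0.06  0.04  0.07] spin -0.0
```

>>> servo_tool(plan=[{"xyz": [-0.05, 0.05, 0.04], "spin": 0}, {"xyz": [0, 0, 0], "spin": 0}])

```text
clock: 6.55
tcp_pos: [0.5075, -0.3351, 0.0259]
tcp_rot: [-0.0, 0.993, 0.122, 0.001]
wrist_force: [0.2, 6.4, 5.4]
finger_gap: 0.0232
gripper_force: 70.4
```

>>> servo_tool(plan=[{"xyz": [0, 0, 0.04], "spin": 0}, {"xyz": [0, 0, 0], "spin": 0}])

```text
clock: 6.75
tcp_pos: [0.5075, -0.3351, 0.0257]
tcp_rot: [0.0, 0.993, 0.122, 0.001]
wrist_force: [-5.9, 8.0, 22.3]
finger_gap: 0.0237
gripper_force: 72.3
```

>>> servo_tool(plan=[{"xyz": [0, 0, -0.04], "spin": 0}, {"xyz": [0, 0, 0], "spin": 0}, {"xyz": [0, 0, 0], "spin": 0}, {"xyz": [0, 0, 0], "spin": 0}], claw=0.35)

```text
clock: 7.15
tcp_pos: [0.5061, -0.3364, 0.0245]
tcp_rot: [0.0, 0.993, 0.121, 0.0]
wrist_force: [-0.1, -0.2, -0.0]
finger_gap: 0.0555
gripper_force: 0.0
```

>>> servo_tool(plan=[{"xyz": [0, 0, -0.3], "spin": 0}, {"xyz": [0, 0, -0.9], "spin": 0}, {"xyz": [0, 0, -0.9], "spin": 0}, {"xyz": [0, 0, -0.3], "spin": 0}, {"xyz": [0, 0, 0], "spin": 0}])

```text
clock: 7.65
tcp_pos: [0.5075, -0.3369, 0.1233]
tcp_rot: [0.001, 0.993, 0.121, 0.002]
wrist_force: [0.6, -0.3, -0.1]
finger_gap: 0.0556
gripper_force: 0.0
```

```bash
python3 go.py 478 -80 120 14
python3 - <<'E'
from cell import r
from h import *
m=r.camera_model("wrist"); im=r.snapshot("wrist"); cv2.imwrite("pics/w2.png",im)
t=r.camera_model("top"); T=r.snapshot("top"); cv2.imwrite("pics/t2.png",T)
print(proj(m,[[.506,-.336,.043],[.506,-.336,.015]]).round(1), proj(t,[[.506,-.336,.043],[.506,-.336,.015]]).round(1))
E
```

```text
t 7.7 tcp [ 507.5 -336.9  123.3] yaw 14.0 tilt [ 0.004 -0.002] gap 55.6 F 0 wf [ 0.6 -0.3 -0.1] j [ 0.67  0.53 -0.24  1.72  0.16  0.9  -0.97]
units xyz [ 0.83 -6.41  0.06] spin -0.01
[[316.3 247.4]
 [316.5 235.3]] [[487.3 324.4]
 [482.2 324.9]]
```

View pics/w2.png

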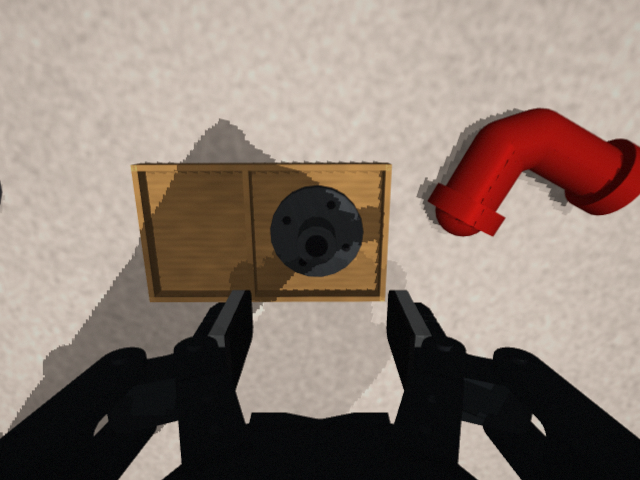

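The coupling stands upright in the square bay, hub top at (317,244) within about 2 mm of the target. The ring is next.

>>> servo_tool(plan=[{"xyz": [0.06, -0.5, 0], "spin": 0}, {"xyz": [0.12, -0.95, 0], "spin": 0}, {"xyz": [0.13, -1, 0], "spin": 0}, {"xyz": [0.13, -1, 0], "spin": 0}, {"xyz": [0.13, -1, 0], "spin": 0}], claw=0)

```text
clock: 8.25
tcp_pos: [0.4838, -0.1562, 0.119]
tcp_rot: [-0.001, 0.993, 0.121, -0.001]
wrist_force: [0.2, 0.3, -0.4]
finger_gap: 0.0855
gripper_force: 0.0
```

>>> servo_tool(plan=[{"xyz": [0.13, -1, 0], "spin": 0}, {"xyz": [0.1, -0.7, 0], "spin": 0}, {"xyz": [0.03, -0.26, 0], "spin": 0}, {"xyz": [0, 0, 0], "spin": 0}])

```text
clock: 8.65
tcp_pos: [0.4758, -0.0779, 0.1196]
tcp_rot: [-0.0, 0.992, 0.123, -0.001]
wrist_force: [0.1, -0.2, 0.2]
finger_gap: 0.0854
gripper_force: 0.0
```

```bash
python3 go.py 478 -80 3 14
python3 - <<'E'
from cell import r
from h import *
m=r.camera_model("wrist"); im=r.snapshot("wrist"); cv2.imwrite("pics/w3.png",im)
print(proj(m,[[.478,-.080,.02],[.478,-.08,.0]]).round(1))
E
```

```text
t 8.7 tcp [475.8 -77.9 119.6] yaw 14.1 tilt [-0.002  0.001] gap 85.4 F 0 wf [ 0.1 -0.2  0.2] j [ 0.3   0.36 -0.31  2.03  0.16  0.78 -1.43]
units xyz [0.05 0.07 2.92] spin 0.02
[[322.6 233.9]
 [322.4 226.4]]
```

View pics/w3.png

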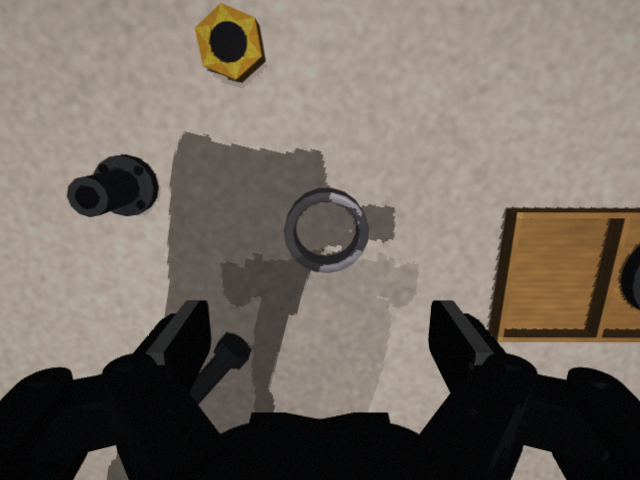

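The ring is centred at (327,230), about 3–4 mm toward tool +y from where I predicted. I'll correct for that and descend.

>>> servo_tool(plan=[{"xyz": [0.03, 0.16, 0.6], "spin": 0}, {"xyz": [0, 0, 0.9], "spin": 0}, {"xyz": [0, 0, 0.9], "spin": 0}, {"xyz": [0, 0, 0.5], "spin": 0}, {"xyz": [0, 0, 0], "spin": 0}])

```text
clock: 9.2
tcp_pos: [0.477, -0.0871, 0.0017]
tcp_rot: [-0.0, 0.993, 0.12, -0.003]
wrist_force: [-0.7, -0.8, 0.4]
finger_gap: 0.0855
gripper_force: 0.0
```

>>> servo_tool(plan=[{"xyz": [0, 0, 0], "spin": 0}, {"xyz": [0, 0, 0], "spin": 0}, {"xyz": [0, 0, 0], "spin": 0}, {"xyz": [0, 0, 0], "spin": 0}, {"xyz": [0, 0, 0], "spin": 0}], claw=1, squeeze=50)

```text
clock: 9.7
tcp_pos: [0.4801, -0.0858, 0.0062]
tcp_rot: [0.001, 0.993, 0.121, 0.001]
wrist_force: [-2.7, 0.5, 6.8]
finger_gap: 0.0554
gripper_force: 51.4
```

>>> servo_tool(plan=[{"xyz": [0, 0, 0], "spin": 0}, {"xyz": [0, 0, -0.3], "spin": 0}, {"xyz": [0, 0, -0.8], "spin": 0}, {"xyz": [0, 0, -0.8], "spin": 0}, {"xyz": [0, 0, -0.3], "spin": 0}])

```text
clock: 10.2
tcp_pos: [0.481, -0.0854, 0.0965]
tcp_rot: [0.001, 0.993, 0.121, 0.003]
wrist_force: [1.0, -0.7, -1.8]
finger_gap: 0.0555
gripper_force: 53.8
```

```bash
python3 go.py 507 -336 85 14
```

```text
t 10.2 tcp [481.  -85.4  96.5] yaw 14.0 tilt [ 0.005 -0.001] gap 55.5 F 54 wf [ 1.  -0.7 -1.8] j [ 0.3   0.4  -0.31  2.04  0.18  0.72 -1.44]
units xyz [-0.88  6.24  0.3 ] spin -0.01
```

>>> servo_tool(plan=[{"xyz": [-0.07, 0.5, 0], "spin": 0}, {"xyz": [-0.12, 0.9, 0], "spin": 0}, {"xyz": [-0.14, 1, 0], "spin": 0}, {"xyz": [-0.14, 1, 0], "spin": 0}, {"xyz": [-0.14, 1, 0], "spin": 0}])

```text
clock: 10.7
tcp_pos: [0.4978, -0.2636, 0.0932]
tcp_rot: [0.0, 0.993, 0.122, 0.0]
wrist_force: [1.1, -0.2, -1.5]
finger_gap: 0.0555
gripper_force: 53.8
```

>>> servo_tool(plan=[{"xyz": [-0.14, 1, 0], "spin": 0}, {"xyz": [-0.1, 0.6, 0], "spin": 0}, {"xyz": [-0.03, 0.24, 0.3], "spin": 0}, {"xyz": [0, 0, 0.3], "spin": 0}, {"xyz": [0, 0, 0], "spin": 0}])

```text
clock: 11.2
tcp_pos: [0.5039, -0.3333, 0.0661]
tcp_rot: [-0.002, 0.992, 0.122, -0.002]
wrist_force: [-0.9, 1.4, -0.8]
finger_gap: 0.0556
gripper_force: 53.8
```

```bash
python3 go.py 507 -336 18 14
python3 - <<'E'
from cell import r
from h import *
m=r.camera_model("wrist"); im=r.snapshot("wrist"); cv2.imwrite("pics/w4.png",im)
print(proj(m,[[.507,-.336,.043],[.507,-.336,.015]]).round(1))
E
```

```text
t 11.2 tcp [ 503.9 -333.3   66.1] yaw 14.0 tilt [-0.004  0.003] gap 55.6 F 54 wf [-0.9  1.4 -0.8] j [ 0.67  0.6  -0.25  1.77  0.19  0.8  -1.  ]
units xyz [0.06 0.09 1.2 ] spin 0.01
[[325.8 276.2]
 [325.1 256.7]]
```

View pics/w4.png

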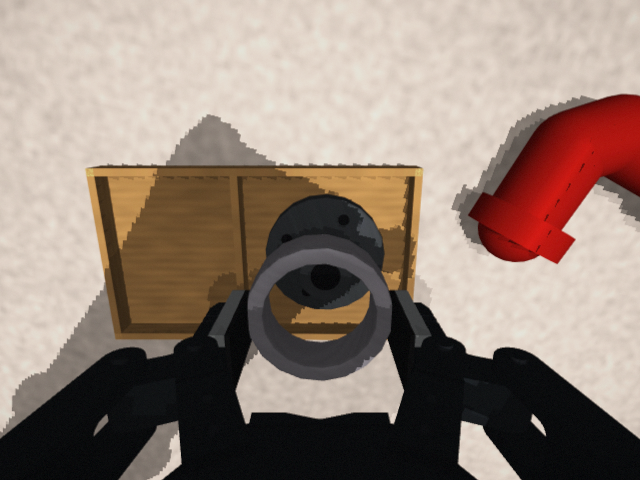

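The hub bore shows at (324,276), as predicted. The ring is gripped level above it, so I'll lower it on.

>>> servo_tool(plan=[{"xyz": [0.06, 0.07, 0], "spin": 0}, {"xyz": [0, 0, 0.3], "spin": 0}, {"xyz": [0, 0, 0.4], "spin": 0}, {"xyz": [0, 0, 0.3], "spin": 0}, {"xyz": [0, 0, 0], "spin": 0}])

```text
clock: 11.75
tcp_pos: [0.5071, -0.337, 0.0265]
tcp_rot: [-0.001, 0.993, 0.122, -0.001]
wrist_force: [-0.3, 0.2, -2.3]
finger_gap: 0.0551
gripper_force: 53.7
```

>>> servo_tool(plan=[{"xyz": [0, 0, 0.06], "spin": 0}, {"xyz": [0, 0, 0], "spin": 0}])

```text
clock: 11.95
tcp_pos: [0.5086, -0.3381, 0.0263]
tcp_rot: [0.0, 0.993, 0.122, 0.0]
wrist_force: [0.3, 0.2, -1.9]
finger_gap: 0.0555
gripper_force: 53.7
```

>>> servo_tool(plan=[{"xyz": [0, 0, 0.05], "spin": 0}, {"xyz": [0, 0, 0], "spin": 0}])

```text
clock: 12.15
tcp_pos: [0.5084, -0.3382, 0.0243]
tcp_rot: [0.0, 0.993, 0.121, 0.0]
wrist_force: [0.0, 0.8, -1.1]
finger_gap: 0.0557
gripper_force: 53.8
```

>>> servo_tool(plan=[{"xyz": [-0.02, -0.05, 0.06], "spin": 0}, {"xyz": [0, 0, 0], "spin": 0}])

```text
clock: 12.35
tcp_pos: [0.5067, -0.3359, 0.0215]
tcp_rot: [-0.0, 0.993, 0.122, -0.0]
wrist_force: [0.1, -0.1, -1.9]
finger_gap: 0.0553
gripper_force: 53.8
```

>>> servo_tool(plan=[{"xyz": [0, 0, 0.05], "spin": 0}, {"xyz": [0, 0, 0], "spin": 0}])

```text
clock: 12.55
tcp_pos: [0.5069, -0.3361, 0.0213]
tcp_rot: [0.0, 0.993, 0.122, -0.0]
wrist_force: [-6.7, 5.6, 17.0]
finger_gap: 0.0554
gripper_force: 55.5
```

>>> servo_tool(plan=[{"xyz": [0, 0, -0.03], "spin": 0}, {"xyz": [0, 0, 0], "spin": 0}, {"xyz": [0, 0, 0], "spin": 0}], claw=0.1)

```text
clock: 12.85
tcp_pos: [0.5071, -0.3364, 0.0209]
tcp_rot: [0.0, 0.993, 0.122, 0.0]
wrist_force: [0.1, 0.5, -0.2]
finger_gap: 0.0768
gripper_force: 0.0
```

>>> servo_tool(plan=[{"xyz": [0, 0, -0.3], "spin": 0}, {"xyz": [0, 0, -0.9], "spin": 0}, {"xyz": [0, 0, -0.9], "spin": 0}, {"xyz": [0, 0, -0.3], "spin": 0}, {"xyz": [0, 0, 0], "spin": 0}])

```text
clock: 13.35
tcp_pos: [0.5084, -0.337, 0.1196]
tcp_rot: [0.001, 0.993, 0.121, 0.002]
wrist_force: [-0.0, -0.9, -0.7]
finger_gap: 0.0769
gripper_force: 0.0
```

```bash
python3 go.py 681.5 -128.5 110 14
python3 - <<'E'
from cell import r
from h import *
m=r.camera_model("wrist"); im=r.snapshot("wrist"); cv2.imwrite("pics/w5.png",im)
E
```

```text
t 13.3 tcp [ 508.4 -337.   119.6] yaw 14.0 tilt [ 0.004 -0.002] gap 76.9 F 0 wf [-0.  -0.9 -0.7] j [ 0.68  0.53 -0.26  1.72  0.17  0.9  -0.98]
units xyz [ 5.46 -4.02  0.25] spin -0.01
```

View pics/w5.png

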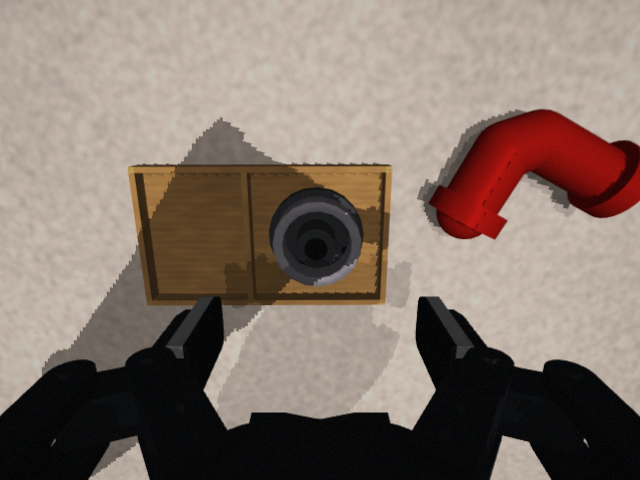

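The ring lies flat round the hub and well centred. Next is the short key at (681,-128), which needs yaw 0.

>>> servo_tool(plan=[{"xyz": [0.42, -0.31, 0], "spin": 0}, {"xyz": [0.8, -0.59, 0], "spin": 0}, {"xyz": [0.85, -0.63, 0], "spin": 0}, {"xyz": [0.85, -0.63, 0], "spin": 0}, {"xyz": [0.85, -0.63, 0], "spin": 0}], claw=0.4)

```text
clock: 13.9
tcp_pos: [0.6262, -0.1901, 0.115]
tcp_rot: [-0.0, 0.993, 0.121, -0.001]
wrist_force: [0.9, -0.7, -0.8]
finger_gap: 0.0513
gripper_force: 0.0
```

>>> servo_tool(plan=[{"xyz": [0.85, -0.63, 0], "spin": 0}, {"xyz": [0.6, -0.44, 0], "spin": 0}, {"xyz": [0.24, -0.16, 0], "spin": 0.6}, {"xyz": [0, 0, 0], "spin": 0.9}, {"xyz": [0, 0, 0], "spin": 0.25}])

```text
clock: 14.4
tcp_pos: [0.6793, -0.1267, 0.1148]
tcp_rot: [-0.0, 1.0, -0.001, -0.002]
wrist_force: [-0.5, -0.3, 0.6]
finger_gap: 0.0513
gripper_force: 0.0
```

>>> servo_tool(plan=[{"xyz": [0, 0, 0], "spin": 0}])

```text
clock: 14.5
tcp_pos: [0.6793, -0.1279, 0.1155]
tcp_rot: [0.0, 1.0, 0.0, -0.001]
wrist_force: [0.2, 0.3, 0.1]
finger_gap: 0.0509
gripper_force: 0.0
```

```bash
python3 go.py 681.5 -128.5 5 0
python3 - <<'E'
from cell import r
from h import *
m=r.camera_model("wrist"); im=r.snapshot("wrist"); cv2.imwrite("pics/w6.png",im)
c=proj(m,[[.6815,-.1285,.016]])[0]; print(c)
x0,y0=np.int32(c)
p=blob(im,(x0-60,y0-75,x0+60,y0+50),60); cv2.polylines(im,[p.reshape(-1,1,2)],True,(0,255,0),1); cv2.imwrite("pics/w6.png",im)
print(rect(ray(m,p,.014)))
E
```

```text
t 14.5 tcp [ 679.3 -127.9  115.5] yaw 0.0 tilt [-0.002 -0.   ] gap 50.9 F 0 wf [0.2 0.3 0.1] j [ 0.23  0.65 -0.2   1.5   0.14  1.   -1.57]
units xyz [0.06 0.01 2.76] spin 0.0
[319.14089462 233.28884361]
(array([ 686. , -128.5,   85.8,   81.5]), -2.6)
```

View pics/w6.png

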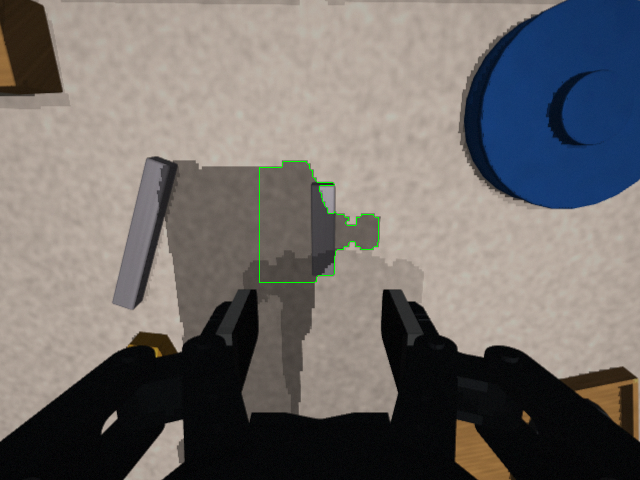

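The key is at (323,229), lined up with the tool and about 3 mm toward +y. I'll descend and grip.

>>> servo_tool(plan=[{"xyz": [0.1, 0.09, 0.6], "spin": 0}, {"xyz": [0, 0, 0.9], "spin": 0}, {"xyz": [0, 0, 0.8], "spin": 0}, {"xyz": [0, 0, 0.42], "spin": 0}, {"xyz": [0, 0, 0], "spin": 0}])

```text
clock: 15.05
tcp_pos: [0.682, -0.1314, 0.0054]
tcp_rot: [-0.0, 1.0, 0.0, -0.002]
wrist_force: [-0.3, -0.4, 0.1]
finger_gap: 0.0511
gripper_force: 0.0
```

>>> servo_tool(plan=[{"xyz": [0, 0, 0], "spin": 0}, {"xyz": [0, 0, 0], "spin": 0}, {"xyz": [0, 0, 0], "spin": 0}, {"xyz": [0, 0, 0], "spin": 0}, {"xyz": [0, 0, 0], "spin": 0}], claw=1)

```text
clock: 15.55
tcp_pos: [0.6856, -0.1313, 0.0103]
tcp_rot: [0.0, 1.0, -0.0, 0.002]
wrist_force: [-1.1, 0.5, 7.3]
finger_gap: 0.014
gripper_force: 50.0
```

>>> servo_tool(plan=[{"xyz": [0, 0, -0.3], "spin": 0}, {"xyz": [0, 0, -0.8], "spin": 0}, {"xyz": [0, 0, -0.5], "spin": 0}, {"xyz": [0, 0, -0.2], "spin": -0.75}, {"xyz": [0, 0, 0], "spin": -1}])

```text
clock: 16.05
tcp_pos: [0.6855, -0.1312, 0.0834]
tcp_rot: [0.001, 0.992, 0.124, 0.002]
wrist_force: [-0.3, 0.6, -1.4]
finger_gap: 0.0139
gripper_force: 49.1
```

```bash
python3 go.py 485.5 -253.5 75 14
```

```text
t 16.1 tcp [ 685.5 -131.2   83.4] yaw 14.2 tilt [ 0.004 -0.001] gap 13.9 F 49 wf [-0.3  0.6 -1.4] j [ 0.27  0.7  -0.26  1.51  0.2   0.95 -1.37]
units xyz [-5.6   1.74  0.19] spin 0.03
```

>>> servo_tool(plan=[{"xyz": [-0.6, 0.19, 0], "spin": 0}, {"xyz": [-0.95, 0.3, 0], "spin": 0}, {"xyz": [-1, 0.31, 0], "spin": 0}, {"xyz": [-1, 0.31, 0], "spin": 0}, {"xyz": [-1, 0.31, 0], "spin": 0}])

```text
clock: 16.55
tcp_pos: [0.5199, -0.231, 0.0812]
tcp_rot: [0.0, 0.993, 0.122, 0.0]
wrist_force: [0.3, -1.1, -0.6]
finger_gap: 0.0142
gripper_force: 49.1
```

>>> servo_tool(plan=[{"xyz": [-0.7, 0.22, 0], "spin": 0}, {"xyz": [-0.35, 0.1, 0], "spin": 0}, {"xyz": [0, 0, 0], "spin": 0}, {"xyz": [0, 0, 0], "spin": 0}])

```text
clock: 16.95
tcp_pos: [0.4851, -0.2521, 0.0808]
tcp_rot: [0.0, 0.993, 0.122, 0.001]
wrist_force: [0.1, 1.5, -1.9]
finger_gap: 0.014
gripper_force: 49.1
```

```bash
python3 go.py 485.5 -253.5 13 14
```

```text
t 16.9 tcp [ 485.1 -252.1   80.8] yaw 14.0 tilt [0.002 0.   ] gap 14.0 F 49 wf [ 0.1  1.5 -1.9] j [ 0.59  0.5  -0.28  1.91  0.2   0.75 -1.13]
units xyz [-0.    0.04  1.7 ] spin 0.0
```

>>> servo_tool(plan=[{"xyz": [0, 0.03, 0.4], "spin": 0}, {"xyz": [0, 0, 0.6], "spin": 0}, {"xyz": [0, 0, 0.45], "spin": 0}, {"xyz": [0, 0, 0.15], "spin": 0}, {"xyz": [0, 0, 0], "spin": 0}])

```text
clock: 17.45
tcp_pos: [0.4847, -0.2526, 0.0155]
tcp_rot: [-0.001, 0.992, 0.123, -0.0]
wrist_force: [-0.4, -0.1, -1.1]
finger_gap: 0.0137
gripper_force: 49.0
```

>>> servo_tool(plan=[{"xyz": [0, 0, 0.06], "spin": 0}, {"xyz": [0, 0, 0], "spin": 0}])

```text
clock: 17.65
tcp_pos: [0.4847, -0.2539, 0.0143]
tcp_rot: [0.0, 0.993, 0.122, 0.001]
wrist_force: [-0.6, -0.4, -1.6]
finger_gap: 0.0141
gripper_force: 49.0
```

>>> servo_tool(plan=[{"xyz": [0, 0, 0.05], "spin": 0}, {"xyz": [0, 0, 0], "spin": 0}])

```text
clock: 17.85
tcp_pos: [0.4847, -0.2541, 0.0132]
tcp_rot: [0.001, 0.993, 0.122, 0.001]
wrist_force: [-2.2, 1.0, 11.9]
finger_gap: 0.0142
gripper_force: 50.4
```

>>> servo_tool(plan=[{"xyz": [0, 0, -0.03], "spin": 0}, {"xyz": [0, 0, 0], "spin": 0}, {"xyz": [0, 0, 0], "spin": 0}], claw=0.65)

```text
clock: 18.15
tcp_pos: [0.484, -0.254, 0.0131]
tcp_rot: [0.0, 0.993, 0.121, 0.0]
wrist_force: [-0.4, -0.0, 0.0]
finger_gap: 0.0299
gripper_force: 0.0
```

>>> servo_tool(plan=[{"xyz": [0, 0, -0.3], "spin": 0}, {"xyz": [0, 0, -0.9], "spin": 0}, {"xyz": [0, 0, -1], "spin": 0}, {"xyz": [0, 0, -0.5], "spin": 0}, {"xyz": [0, 0, 0], "spin": 0}])

```text
clock: 18.65
tcp_pos: [0.4859, -0.2547, 0.1249]
tcp_rot: [0.002, 0.993, 0.121, 0.003]
wrist_force: [0.7, 0.1, -1.1]
finger_gap: 0.03
gripper_force: 0.0
```

```bash
python3 go.py 676.3 -6 110 14
python3 - <<'E'
from cell import r
from h import *
im=r.snapshot("wrist"); cv2.imwrite("pics/w7.png",im)
E
```

```text
t 18.6 tcp [ 485.9 -254.7  124.9] yaw 14.0 tilt [ 0.006 -0.003] gap 30.0 F 0 wf [ 0.7  0.1 -1.1] j [ 0.61  0.44 -0.3   1.87  0.17  0.84 -1.11]
units xyz [ 6.12 -4.89  0.38] spin -0.01
```

View pics/w7.png

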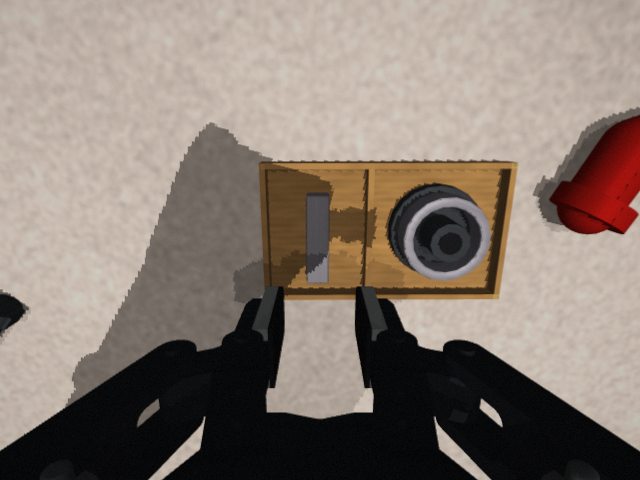

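The oblong kit is complete, with the key flat in its bay at (317,238). The long key is next.

>>> servo_tool(plan=[{"xyz": [0.5, -0.4, 0], "spin": 0}, {"xyz": [0.8, -0.64, 0], "spin": 0}, {"xyz": [0.85, -0.68, 0], "spin": 0}, {"xyz": [0.85, -0.68, 0], "spin": 0}, {"xyz": [0.85, -0.68, 0], "spin": 0}], claw=0.4)

```text
clock: 19.2
tcp_pos: [0.6036, -0.0958, 0.1197]
tcp_rot: [-0.0, 0.993, 0.121, -0.001]
wrist_force: [1.4, -0.5, 0.2]
finger_gap: 0.051
gripper_force: 0.0
```

>>> servo_tool(plan=[{"xyz": [0.85, -0.68, 0], "spin": 0}, {"xyz": [0.85, -0.68, 0], "spin": 0}, {"xyz": [0.57, -0.45, 0], "spin": 0.5}, {"xyz": [0, 0, 0], "spin": 1}, {"xyz": [0, 0, 0], "spin": 1}])

```text
clock: 19.7
tcp_pos: [0.6737, -0.0034, 0.119]
tcp_rot: [-0.0, 0.999, -0.054, -0.001]
wrist_force: [0.3, -0.5, -0.2]
finger_gap: 0.0511
gripper_force: 0.0
```

>>> servo_tool(plan=[{"xyz": [0, 0, 0], "spin": 1}, {"xyz": [0, 0, 0], "spin": 0.9}, {"xyz": [0, 0, 0], "spin": 0}, {"xyz": [0, 0, 0], "spin": 0}])

```text
clock: 20.1
tcp_pos: [0.6736, -0.005, 0.12]
tcp_rot: [0.0, 0.983, -0.182, -0.001]
wrist_force: [-0.4, -0.1, -0.4]
finger_gap: 0.0511
gripper_force: 0.0
```

```bash
python3 go.py 676.3 -6 5 -21
python3 - <<'E'
from cell import r
from h import *
m=r.camera_model("wrist"); im=r.snapshot("wrist")
c=proj(m,[[.6763,-.006,.016]])[0]; print(c)
cv2.circle(im,tuple(np.int32(c)),2,(0,255,0),-1); cv2.imwrite("pics/w8.png",im)
E
```

```text
t 20.1 tcp [673.6  -5.  120. ] yaw -21.0 tilt [-0.002 -0.   ] gap 51.1 F 0 wf [-0.4 -0.1 -0.4] j [ 0.02  0.62 -0.14  1.55  0.1   0.98 -2.09]
units xyz [ 0.08 -0.    2.87] spin -0.0
[317.56988082 231.28838889]
```

View pics/w8.png

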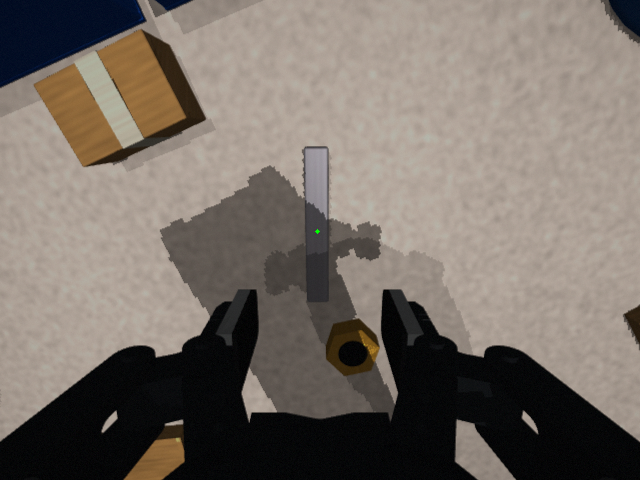

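The key centre is at (317,224), about 5 mm further along tool +x than the dot, and it lines up with the tool. Gripping.

>>> servo_tool(plan=[{"xyz": [0.21, 0, 0.6], "spin": 0}, {"xyz": [0, 0, 0.9], "spin": 0}, {"xyz": [0, 0, 0.9], "spin": 0}, {"xyz": [0, 0, 0.45], "spin": 0}, {"xyz": [0, 0, 0], "spin": 0}])

```text
clock: 20.65
tcp_pos: [0.6794, -0.0084, 0.0034]
tcp_rot: [0.001, 0.983, -0.183, -0.003]
wrist_force: [-0.7, 0.6, -1.0]
finger_gap: 0.0513
gripper_force: 0.0
```

>>> servo_tool(plan=[{"xyz": [0, 0, 0], "spin": 0}, {"xyz": [0, 0, 0], "spin": 0}, {"xyz": [0, 0, 0], "spin": 0}, {"xyz": [0, 0, 0], "spin": 0}, {"xyz": [0, 0, 0], "spin": 0}], claw=1, squeeze=70)

```text
clock: 21.15
tcp_pos: [0.6834, -0.0079, 0.0089]
tcp_rot: [-0.0, 0.983, -0.184, 0.002]
wrist_force: [-0.7, -0.1, 6.9]
finger_gap: 0.0135
gripper_force: 69.0
```

>>> servo_tool(plan=[{"xyz": [0, 0, -0.3], "spin": 0}, {"xyz": [0, 0, -0.8], "spin": 0}, {"xyz": [0, 0, -0.6], "spin": 0}, {"xyz": [0, 0, -0.2], "spin": -0.5}, {"xyz": [0, 0, 0], "spin": -0.4}])

```text
clock: 21.65
tcp_pos: [0.6834, -0.008, 0.0861]
tcp_rot: [-0.0, 0.993, -0.121, 0.002]
wrist_force: [0.4, 0.7, -2.7]
finger_gap: 0.0136
gripper_force: 68.7
```

```bash
python3 go.py 495.7 216.5 80 -13.8
```

```text
t 21.6 tcp [683.4  -8.   86.1] yaw -13.9 tilt [ 0.004 -0.   ] gap 13.6 F 69 wf [ 0.4  0.7 -2.7] j [ 0.04  0.67 -0.17  1.56  0.13  0.92 -1.99]
units xyz [-5.9  -4.32  0.13] spin -0.01
```

>>> servo_tool(plan=[{"xyz": [-0.5, -0.37, 0], "spin": 0}, {"xyz": [-0.8, -0.59, 0], "spin": 0}, {"xyz": [-0.85, -0.62, 0], "spin": 0}, {"xyz": [-0.85, -0.62, 0], "spin": 0}, {"xyz": [-0.85, -0.62, 0], "spin": 0}])

```text
clock: 22.15
tcp_pos: [0.559, 0.1398, 0.0839]
tcp_rot: [-0.0, 0.992, -0.122, 0.0]
wrist_force: [0.2, 1.0, -2.9]
finger_gap: 0.0136
gripper_force: 68.7
```

>>> servo_tool(plan=[{"xyz": [-0.85, -0.62, 0], "spin": 0}, {"xyz": [-0.8, -0.59, 0], "spin": 0}, {"xyz": [-0.4, -0.29, 0], "spin": 0}, {"xyz": [0, 0, 0], "spin": 0}, {"xyz": [0, 0, 0], "spin": 0}])

```text
clock: 22.65
tcp_pos: [0.4952, 0.217, 0.0838]
tcp_rot: [-0.0, 0.993, -0.122, 0.001]
wrist_force: [0.6, -0.2, -2.5]
finger_gap: 0.0134
gripper_force: 68.7
```

```bash
python3 go.py 495.7 216.5 15 -13.8;  python3 - <<'E'
from cell import r
from h import *
m=r.camera_model("wrist"); im=r.snapshot("wrist")
u=np.array([.237,.9715]); v=np.array([.9715,-.237]); c=np.array([.5045,.2525])
for a,b in [(-.002,.065),(-.002,-.065),(-.072,.065),(-.072,-.065)]:
    cv2.circle(im,tuple(np.int32(proj(m,np.r_[c+a*u+b*v,.015])[0])),2,(0,255,0),-1)
cv2.imwrite("pics/w9.png",im)
E
```

```text
t 22.6 tcp [495.2 217.   83.8] yaw -14.0 tilt [ 0.001 -0.   ] gap 13.4 F 69 wf [ 0.6 -0.2 -2.5] j [-0.37  0.48 -0.2   1.93  0.14  0.74 -2.46]
units xyz [0.01 0.01 1.72] spin -0.02
```

View pics/w9.png

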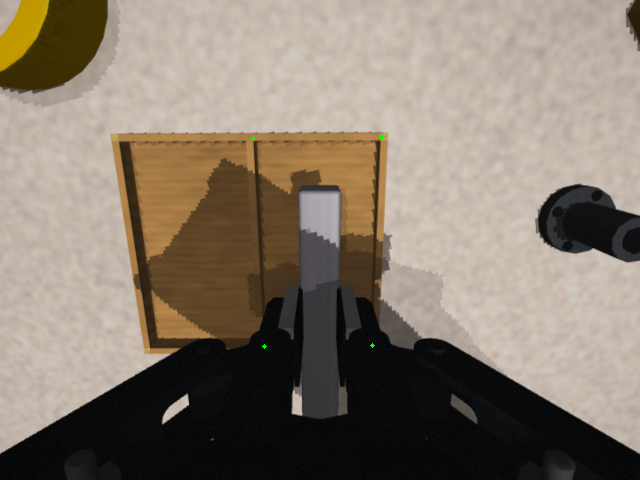

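The long key is aligned above the near bay, between the partition at (258,240) and the wall at (380,240). Lowering it.

>>> servo_tool(plan=[{"xyz": [0, 0, 0.4], "spin": 0}, {"xyz": [0, 0, 0.6], "spin": 0}, {"xyz": [0, 0, 0.5], "spin": 0}, {"xyz": [0, 0, 0.15], "spin": 0}, {"xyz": [0, 0, 0], "spin": 0}])

```text
clock: 23.2
tcp_pos: [0.4952, 0.2156, 0.0164]
tcp_rot: [0.001, 0.992, -0.123, -0.001]
wrist_force: [0.5, 0.5, -1.4]
finger_gap: 0.0135
gripper_force: 68.6
```

>>> servo_tool(plan=[{"xyz": [0, 0, 0.06], "spin": 0}, {"xyz": [0, 0, 0], "spin": 0}])

```text
clock: 23.4
tcp_pos: [0.4957, 0.2169, 0.0152]
tcp_rot: [-0.0, 0.992, -0.122, 0.001]
wrist_force: [-1.0, 0.3, -1.8]
finger_gap: 0.0135
gripper_force: 68.6
```

>>> servo_tool(plan=[{"xyz": [0, 0, 0.05], "spin": 0}, {"xyz": [0, 0, 0], "spin": 0}])

```text
clock: 23.6
tcp_pos: [0.4952, 0.2169, 0.0128]
tcp_rot: [-0.0, 0.993, -0.122, 0.0]
wrist_force: [0.4, -0.5, -2.0]
finger_gap: 0.0138
gripper_force: 68.6
```

>>> servo_tool(plan=[{"xyz": [0, 0, 0.05], "spin": 0}, {"xyz": [0, 0, 0], "spin": 0}])

```text
clock: 23.8
tcp_pos: [0.4953, 0.217, 0.0118]
tcp_rot: [-0.0, 0.993, -0.122, 0.0]
wrist_force: [-4.3, -2.7, 15.7]
finger_gap: 0.0136
gripper_force: 70.7
```

>>> servo_tool(plan=[{"xyz": [0, 0, -0.03], "spin": 0}, {"xyz": [0, 0, 0], "spin": 0}, {"xyz": [0, 0, 0], "spin": 0}], claw=0.65)

```text
clock: 24.1
tcp_pos: [0.4951, 0.2169, 0.0117]
tcp_rot: [-0.0, 0.993, -0.122, 0.0]
wrist_force: [-0.4, 0.4, -0.2]
finger_gap: 0.0296
gripper_force: 0.0
```

>>> servo_tool(plan=[{"xyz": [0, 0, -0.3], "spin": 0}, {"xyz": [0, 0, -0.9], "spin": 0}, {"xyz": [0, 0, -1], "spin": 0}, {"xyz": [0, 0, -0.5], "spin": 0}, {"xyz": [0, 0, 0], "spin": 0}])

```text
clock: 24.6
tcp_pos: [0.4969, 0.2179, 0.1236]
tcp_rot: [-0.002, 0.992, -0.122, 0.003]
wrist_force: [0.4, -0.1, 0.4]
finger_gap: 0.03
gripper_force: 0.0
```

```bash
python3 go.py 475.7 59.7 120 -14
```

```text
t 24.6 tcp [496.9 217.9 123.6] yaw -14.0 tilt [0.006 0.003] gap 30.0 F 0 wf [ 0.4 -0.1  0.4] j [-0.35  0.43 -0.21  1.89  0.12  0.82 -2.44]
units xyz [0.44 3.97 0.07] spin -0.01
```

>>> servo_tool(plan=[{"xyz": [0.06, 0.5, 0], "spin": 0}, {"xyz": [0.1, 0.9, 0], "spin": 0}, {"xyz": [0.12, 1, 0], "spin": 0}, {"xyz": [0.1, 0.9, 0], "spin": 0}, {"xyz": [0.06, 0.6, 0], "spin": 0}], claw=0.2)

```text
clock: 25.1
tcp_pos: [0.4731, 0.0582, 0.1192]
tcp_rot: [0.001, 0.992, -0.123, -0.001]
wrist_force: [-0.2, 0.9, 0.5]
finger_gap: 0.0686
gripper_force: 0.0
```

>>> servo_tool(plan=[{"xyz": [0, 0, 0], "spin": -0.9}, {"xyz": [0, 0, 0], "spin": -0.85}, {"xyz": [0, 0, 0], "spin": 0}, {"xyz": [0, 0, 0], "spin": 0}])

```text
clock: 25.5
tcp_pos: [0.4739, 0.0612, 0.1194]
tcp_rot: [0.0, 1.0, -0.002, -0.0]
wrist_force: [0.6, -0.4, 0.5]
finger_gap: 0.0684
gripper_force: 0.0
```

```bash
python3 go.py 475.7 59.7 20 0
python3 - <<'E'
from cell import r
from h import *
m=r.camera_model("wrist"); im=r.snapshot("wrist")
for z in (.05,.005):
    c=proj(m,[[.4757,.0597,z]])[0]; print(c); cv2.circle(im,tuple(np.int32(c)),2,(0,255,0),-1)
cv2.imwrite("pics/w10.png",im)
E
```

```text
t 25.5 tcp [473.9  61.2 119.4] yaw -0.2 tilt [-0.001 -0.   ] gap 68.4 F 0 wf [ 0.6 -0.4  0.5] j [-0.04  0.35 -0.25  2.04  0.12  0.76 -1.94]
units xyz [0.05 0.04 2.49] spin -0.03
[320.54530239 247.960393  ]
[320.35656388 228.51418619]
```

View pics/w10.png

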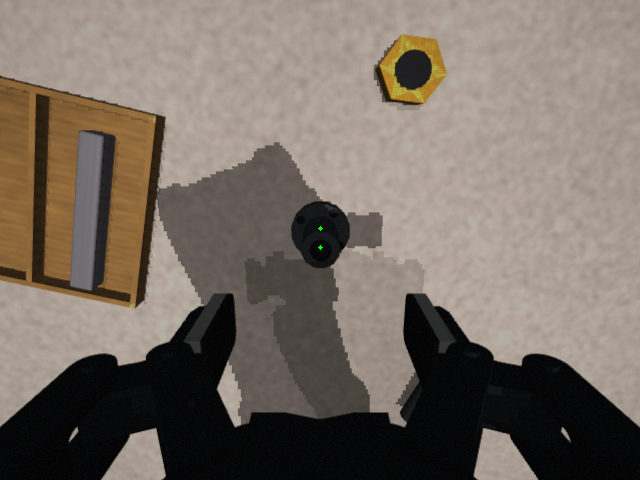

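The dots lie on the hub and flange centres, and the long key is seen flat in its bay. Gripping the tall coupling.

>>> servo_tool(plan=[{"xyz": [0.04, 0.02, 0.5], "spin": 0}, {"xyz": [0, 0, 0.8], "spin": 0}, {"xyz": [0, 0, 0.7], "spin": 0}, {"xyz": [0, 0, 0.38], "spin": 0}, {"xyz": [0, 0, 0], "spin": 0}])

```text
clock: 26.05
tcp_pos: [0.4742, 0.0604, 0.0226]
tcp_rot: [0.0, 1.0, -0.001, -0.002]
wrist_force: [0.2, -0.2, 0.2]
finger_gap: 0.0679
gripper_force: 0.0
```

>>> servo_tool(plan=[{"xyz": [0, 0, 0], "spin": 0}, {"xyz": [0, 0, 0], "spin": 0}, {"xyz": [0, 0, 0], "spin": 0}, {"xyz": [0, 0, 0], "spin": 0}, {"xyz": [0, 0, 0], "spin": 0}], claw=1, squeeze=70)

```text
clock: 26.55
tcp_pos: [0.4766, 0.0607, 0.0257]
tcp_rot: [-0.0, 1.0, -0.0, 0.001]
wrist_force: [-1.9, 0.6, 7.6]
finger_gap: 0.022
gripper_force: 68.1
```

>>> servo_tool(plan=[{"xyz": [0, 0, 0], "spin": 0}, {"xyz": [0, 0, -0.3], "spin": 0}, {"xyz": [0, 0, -0.8], "spin": 0}, {"xyz": [0, 0, -0.5], "spin": 0}, {"xyz": [0, 0, -0.1], "spin": 0}])

```text
clock: 27.05
tcp_pos: [0.4773, 0.0607, 0.0953]
tcp_rot: [-0.0, 1.0, -0.001, 0.002]
wrist_force: [0.2, 0.7, -2.3]
finger_gap: 0.0218
gripper_force: 68.8
```

```bash
python3 go.py 513 288 90 0
```

```text
t 27.1 tcp [477.3  60.7  95.3] yaw -0.1 tilt [0.004 0.001] gap 21.8 F 69 wf [ 0.2  0.7 -2.3] j [-0.04  0.39 -0.25  2.06  0.14  0.7  -1.96]
units xyz [ 0.89 -5.68  0.14] spin -0.01
```

>>> servo_tool(plan=[{"xyz": [0.08, -0.5, 0], "spin": 0}, {"xyz": [0.14, -0.9, 0], "spin": 0}, {"xyz": [0.15, -1, 0], "spin": 0}, {"xyz": [0.15, -1, 0], "spin": 0}, {"xyz": [0.15, -1, 0], "spin": 0}])

```text
clock: 27.55
tcp_pos: [0.5024, 0.2375, 0.092]
tcp_rot: [0.0, 1.0, -0.001, -0.0]
wrist_force: [0.4, -0.9, -2.0]
finger_gap: 0.0219
gripper_force: 68.9
```

>>> servo_tool(plan=[{"xyz": [0.14, -0.8, 0], "spin": 0}, {"xyz": [0.08, -0.48, 0], "spin": 0}, {"xyz": [0, 0, 0], "spin": 0}, {"xyz": [0, 0, 0], "spin": 0}])

```text
clock: 27.95
tcp_pos: [0.511, 0.2871, 0.0917]
tcp_rot: [0.001, 1.0, -0.0, -0.001]
wrist_force: [0.5, -1.1, -2.7]
finger_gap: 0.0219
gripper_force: 69.1
```

```bash
python3 go.py 513 288 30 0
```

```text
t 27.9 tcp [511.  287.1  91.7] yaw -0.0 tilt [-0.001 -0.001] gap 21.9 F 69 wf [ 0.5 -1.1 -2.7] j [-0.43  0.54 -0.25  1.81  0.17  0.82 -2.33]
units xyz [ 0.05 -0.02  1.54] spin -0.0
```

>>> servo_tool(plan=[{"xyz": [0.05, -0.02, 0.3], "spin": 0}, {"xyz": [0, 0, 0.6], "spin": 0}, {"xyz": [0, 0, 0.45], "spin": 0}, {"xyz": [0, 0, 0.15], "spin": 0}, {"xyz": [0, 0, 0], "spin": 0}])

```text
clock: 28.45
tcp_pos: [0.5131, 0.2869, 0.0312]
tcp_rot: [0.001, 1.0, -0.001, -0.001]
wrist_force: [0.1, 0.4, -1.7]
finger_gap: 0.022
gripper_force: 69.1
```

>>> servo_tool(plan=[{"xyz": [0, 0, 0.06], "spin": 0}, {"xyz": [0, 0, 0], "spin": 0}])

```text
clock: 28.65
tcp_pos: [0.5141, 0.2884, 0.0306]
tcp_rot: [-0.0, 1.0, -0.001, 0.0]
wrist_force: [-0.1, 0.9, -2.4]
finger_gap: 0.0221
gripper_force: 69.1
```

>>> servo_tool(plan=[{"xyz": [0, 0, 0.05], "spin": 0}, {"xyz": [0, 0, 0], "spin": 0}])

```text
clock: 28.85
tcp_pos: [0.5142, 0.2887, 0.0288]
tcp_rot: [-0.0, 1.0, -0.0, 0.001]
wrist_force: [0.4, 1.2, 1.1]
finger_gap: 0.022
gripper_force: 69.4
```

>>> servo_tool(plan=[{"xyz": [0, 0, 0.02], "spin": 0}, {"xyz": [0, 0, 0], "spin": 0}])

```text
clock: 29.05
tcp_pos: [0.5142, 0.2887, 0.0288]
tcp_rot: [-0.0, 1.0, -0.0, 0.001]
wrist_force: [-2.9, -3.0, 11.9]
finger_gap: 0.0216
gripper_force: 70.7
```

>>> servo_tool(plan=[{"xyz": [0, 0, 0], "spin": 0}, {"xyz": [0, 0, 0], "spin": 0}, {"xyz": [0, 0, 0], "spin": 0}], claw=0.45)

```text
clock: 29.35
tcp_pos: [0.5137, 0.2885, 0.0273]
tcp_rot: [-0.0, 1.0, -0.0, 0.0]
wrist_force: [-0.4, 0.0, -0.2]
finger_gap: 0.0472
gripper_force: 0.0
```

>>> servo_tool(plan=[{"xyz": [0, 0, -0.3], "spin": 0}, {"xyz": [0, 0, -0.9], "spin": 0}, {"xyz": [0, 0, -1], "spin": 0}, {"xyz": [0, 0, -0.8], "spin": 0}, {"xyz": [0, 0, 0], "spin": 0}])

```text
clock: 29.85
tcp_pos: [0.5159, 0.2903, 0.1529]
tcp_rot: [-0.002, 1.0, -0.0, 0.004]
wrist_force: [0.1, 0.1, -0.4]
finger_gap: 0.0468
gripper_force: 0.0
```

>>> servo_tool(plan=[{"xyz": [0, 0.5, -0.3], "spin": 0}, {"xyz": [0, 0.9, -0.3], "spin": 0}, {"xyz": [0, 1, 0], "spin": 0}, {"xyz": [0, 0.9, 0], "spin": 0}, {"xyz": [0, 0.4, 0], "spin": 0}])

```text
clock: 30.35
tcp_pos: [0.5133, 0.1361, 0.1713]
tcp_rot: [0.001, 1.0, -0.002, -0.0]
wrist_force: [0.2, -0.1, -0.5]
finger_gap: 0.0469
gripper_force: 0.0
```

>>> servo_tool(plan=[{"xyz": [-1, 0, 0], "spin": 0}, {"xyz": [-1, 0, 0], "spin": 0}, {"xyz": [-0.5, 0, 0], "spin": 0}, {"xyz": [0, 0, 0], "spin": 0}])

```text
clock: 30.75
tcp_pos: [0.4105, 0.1401, 0.1713]
tcp_rot: [0.001, 1.0, 0.001, -0.001]
wrist_force: [0.6, -0.6, 0.2]
finger_gap: 0.0469
gripper_force: 0.0
```

```bash
python3 go.py
python3 - <<'E'
from cell import r
from h import *
im=r.snapshot("top"); g=np.hstack([cv2.resize(im[150:370,120:320],(400,440),interpolation=2),cv2.resize(im[150:370,320:520],(400,440),interpolation=2)]); cv2.imwrite("pics/end.png",g)
E
```

```text
t 30.8 tcp [410.5 140.1 171.3] yaw 0.1 tilt [-0.001 -0.001] gap 46.9 F 0 wf [ 0.6 -0.6  0.2] j [-0.21  0.22 -0.29  2.07  0.08  0.86 -2.11]
```

View pics/end.png

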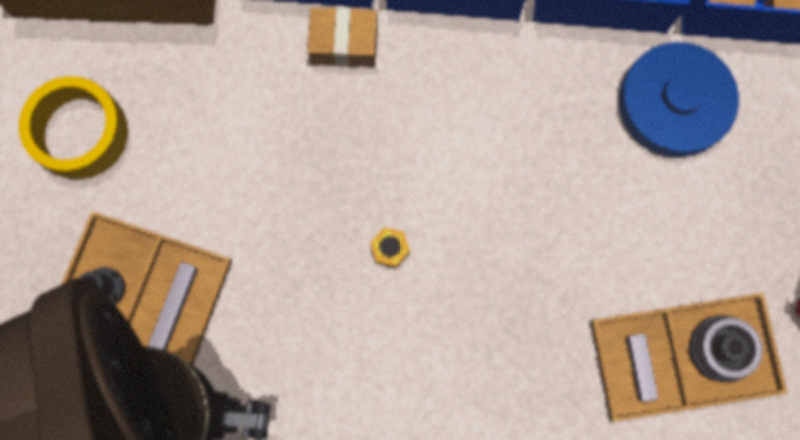

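The final view shows both kits in place: the tall coupling upright in the far bay at (103,287), and the long key, short key, wide coupling and ring all seated. The nut and box haven't moved, so I'm handing in.

```bash
python3 -c "
from cell import r
print(r.job_done())"
```

```text
the job is handed in; nothing more can be done
None
```

I placed all five parts and handed the job in at about 31 s of the 115 s allowed; the final pictures show both kits made up and the nut and small box where they started, but the hand-in returned no verdict.

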